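Refit the axle clip of a sander's feed roller

TASK

The feed roller of the workshop's thickness sander needs its axle clip back: take the middle-sized clip out of the wooden rack and push it, open end first, sideways onto the bare end of the axle so that it snaps fully home in the groove there. The groove can only be found for certain by feel, and the clip must never be forced: lean on it firmly but gently, then let go and leave the other clips and the things on the bench as they are.

Things in the scene. Friction and masses are not known exactly. Their poses are not given: they have to be found in the camera images.
- clip: The right clip: a steel fork, the middle-sized of the three in the rack, upright, 50 g. Origin: centre of its eye, where the axle's centre ends up when it is home. x: through its thickness (along the axle when fitted); y: across; z: from mouth to tab. Same after half a turn about z. Bridge over the eye 6 mm thick, 34 mm wide, z +7.5 to +15 mm. Keep its push on the axle below 40 N.
- clip_tab (a point): Middle of the clip's tab, the part to grip: 10 mm thick (clip x), 24 mm wide (y), 36 mm tall, from 14.5 to 50.5 mm above the eye; this point is 32.5 mm above the eye.
- clip_mouth (a point): Middle of the open mouth, level with the feet, 17.5 mm below the eye. Two sprung arms, 6 mm thick, flare out to a mouth 24 mm wide, 35 degrees each; 6 mm below the eye two bumps leave a 9.4 mm gap. On the full axle the flares straddle it and the eye stays about 17 mm above the axle's centre. In the groove it drops to about 12 mm; a further push of 8 to 15 N snaps it home.
- rack: Wooden rack fixed to the bench, 44 x 190 mm, 26 mm high, origin at the centre of its underside, long side along its y. Three slots in a row along y, 60 mm apart, each 8.5 mm wide (x), 50 mm long (y), floors 8 mm above the bench. The clips stand in them on their feet, thickness across the slot; which clip is in which slot varies.
- carriage: Roller carriage fixed to the bench: plywood base 110 x 220 x 18 mm, two aluminium cheeks 10 mm thick, tops 84 mm above the bench, between them a rubber roller of 30 mm diameter (top at 85 mm). Origin on its underside. The level axle runs along its y, 70 mm above the bench; the bare end points to -y, the other end already has its clip.
- stub_root (a point): Where the axle's centre line leaves the cheek's outer face; axes as the carriage, bare end towards -y. Axle 20 mm in diameter, clamped: it neither turns nor slides. Groove 14 mm in diameter, 8.5 mm wide, its centre somewhere between 15 and 37 mm out from here, not measured, different each time. The axle ends 16 mm beyond the groove's centre.
- small_clip: A smaller clip (21 mm wide, tab 14 mm wide) in another slot; leave it there.
- large_clip: A larger clip (45 mm wide, tab 29 mm wide) in another slot; leave it there.
- caliper: Steel caliper, 220 mm long, lying on the bench; leave alone.
- plane: Iron hand plane, 160 mm long; leave alone.
- glue: White glue bottle, 52 mm across, 130 mm high; leave alone.
- screwdriver: Screwdriver lying on the bench; leave alone.
- offcut: Dark wood offcut 110 x 40 x 25 mm; leave alone.
- jar: White open jar, 76 mm across, 100 mm high; leave alone.

How it is judged:
At the end, for the whole second after the job is handed in: The clip sits home on the axle end: its eye within 3 mm of the axle's centre line in height and sideways, 10 to 42 mm out from the cheek (which is only possible in the groove), its thickness along the axle within 0.2 rad, at rest and released (z of clip in the frame of stub_root between -0.003 and 0.003 m and x of clip in the frame of stub_root between -0.003 and 0.003 m and y of clip in the frame of stub_root between -0.042 and -0.01 m and angle between the x axis of clip and the y axis of carriage, either way round below 0.2 rad and linear speed of clip below 0.02 m/s); the robot touches nothing.
It fails at once if the clip is forced: pushed against the axle or carriage with more than 40 N (contact force between clip and carriage above 40 N).
It fails at once if one of the other two clips is moved more than 15 mm (distance of any of small_clip, large_clip from where it was at the start of the episode above 0.015 m).
It fails at once if a tool, bottle, jar or offcut on the bench is moved more than 20 mm (distance of any of caliper, plane, glue, screwdriver, offcut, jar from where it was at the start of the episode above 0.02 m).
It also fails if it takes over 58 s, if anything falls off the work surface, if the arm or the gripper's body presses on something with over 40 N, if the wrist force passes 120 N, or if a joint passes its speed limit or range.

ROBOT

A 7-joint arm with a two-finger parallel gripper is mounted at the origin on the work surface. World frame = base frame: x ahead of the robot, y to its left, z up, the work surface at z = 0. Lengths are in m, angles in rad, forces in N, time in s.
With the tool pointing down it reaches from about 0.4 to 0.875 m from the base axis. Payload 19.3 kg.
Tool frame: the origin (TCP) lies at the very end of the fingers, on their centre line; the grasp point (between the pads) lies 19 mm behind it; z points along the fingers, y is the line along which they close (so a half turn about z gives the same grasp; the last joint's range is limited). The gripper opens to 85 mm and grips with 20 to 120 N. Pads are 22 mm wide; open, the fingers measure 114 mm over their backs; the gripper's body (76 mm by 85 mm) begins 54 mm behind the grasp point. The pads swing forward as they close: fully open they stand 13 mm farther back than shut.
Start: joints at [1.264, 0.521, -0.036, 1.599, 0.021, 1.021, -0.113], TCP at [0.147, -0.608, 0.231] pointing down, gripper open.
Joint ranges: [-2.91, 2.91], [-0.3, 2.13], [-1.5, 1.42], [0.17, 2.43], [-1.26, 4.41], [0.16, 1.93], [-2.52, 2.52]. Speed limits (rad/s): [1.89, 1.89, 2.39, 2.39, 3.01, 3.01, 3.01].

INTERFACE

Orientations are given as [roll, pitch, yaw] about the fixed x, y, z axes, in that order (R = Rz(yaw) Ry(pitch) Rx(roll)).
In Python, from workcell import bot gives the robot as it stands.
- The arm moves only by the tool carry_out, never from a script. Its argument "rows" is a list that holds one entry, the list of rows, each a list of 4 numbers: the shift along the tool's x, y, z in m, then the turn about the tool's z in degrees. In form: [[[x, y, z, twist], ...]]. A call has 1 to 12 rows; each row is the pose to reach, as a shift and turn from the pose commanded when the call began, along the tool's axes at that moment; what a row does not reach only later rows make up. A row lasts 1/12 s, in which the tool goes at most 41.7 mm and 7.16 degrees, less where a joint would pass 70% of its speed; a pose out of reach is approached as far as the arm can. A call with a gripper value outside its range is refused whole. "grip" is the finger opening in m, from 0 to 0.0854, set as the call begins (left out, the last holds). The fingers move at their own pace and stop on an object; "grip_force" is the grip in N (left out, the last holds). Time passes only in rows, so rows that repeat a pose let the fingers close. It gives the time, the measured TCP pose, the force, the opening and the grip force at its end, in the units of the state.
- bot.observe(): the state, without advancing time (a new reading comes with each control period).
- bot.grab_frame(name): name is "scene" or "top" or "wrist"; returns a dict with "pixels" (384x512x3 uint8, red, green, blue), "K" (3x3 intrinsics, pixels), "pose" (4x4, takes a point from camera to world coordinates). Camera axes: x right, y down, z forward; pixel columns grow to the right and rows downward; lengths in m; the calibration is good to about 2 mm. A picture is of the moment at which its call begins. There is no depth.
- bot.job_done(): hands the job in; it is judged then, once.
Trained networks look in a picture, given as the dict that the camera call returned (one of the last four; its "shot" number tells which), for a name from the list of things; names that differ only in an ending like _2 or _b are one class to them, and where a whole thing is asked for, a point or a joint stands for the part that bears it (a point fixed in the world has none). Each returns a list of dicts, best first, with "conf" (0 to 1); they miss things now and then, are a little off and sometimes report something else, mostly with a low value. They report only what shows in the picture. A call takes as long as a camera call.
- bot.look_for(picture, label): "position" ([column, row] in pixels, amid what is visible of it).
- bot.regions_of(picture, label): "region" (384x512 bool, what is visible of it) and "position" ([column, row] in pixels, amid what is visible of it).
- bot.spot_point(picture, label): "position" ([column, row] in pixels: a listed point, or the origin of a listed thing).
The state is a dict: "clock": time; "qpos": joint angles; "qd": joint speeds; "joint_efforts": joint torques, N m; "position": TCP position; "tool_rot": TCP orientation; "force": force on the tool from outside, world axes, zero at the start; "moment": the same for the moment, N m; "grip_width": finger opening in m; "finger_force": force on a finger pad.
Only numpy, scipy, OpenCV 4.12 (cv2) and the standard library are available. Lean on these libraries where they do the work, as an engineer would, in place of code of your own. Each camera call takes 0.05 s, during which the arm holds its last target. There are 200 camera calls.

## Working session

There is one attempt and no reset: what is moved stays moved. The work goes in short steps, Python scripts to look and compute and a tool call to move; the robot and the scene stay as the last step left them, time stands still between calls to the robot, and variables do not carry over. Pictures are saved under pics/ and viewed, at most 10 in all, crops included, and the job is handed in when it is done.

Besides the shell and the picture viewer there is one more tool, called after "Emit:" as name(argument=value, ...), one argument or row to a line, values as JSON. carry_out: Moves the arm, as the interface text tells. Its arguments: {"type":"object","properties":{"rows":{"type":"array","items":{"type":"array","items":{"type":"array","items":{"type":"number"}}}},"grip":{"type":"number"},"grip_force":{"type":"number"}},"required":["rows"]}

```bash
mkdir -p pics; ls
python3 - <<'E'
from workcell import bot
import cv2, numpy as np
o=bot.observe(); print({k:np.round(v,3) for k,v in o.items()})
ims=[]
for n in ["scene","top"]:
    p=bot.grab_frame(n); ims.append(p["pixels"][:,:,::-1])
    print(n,np.round(p["K"],1).tolist(),np.round(p["pose"],3).tolist())
    for l in ["clip","clip_tab","clip_mouth","rack","carriage","stub_root","small_clip","large_clip","jar","glue","plane"]:
        try: print(l,[(np.round(d["position"]).tolist(),round(d["conf"],2)) for d in bot.spot_point(p,l)[:3]])
        except Exception as e: print(l,e)
cv2.imwrite("pics/a.png",ims[0]); cv2.imwrite("pics/b.png",ims[1])
E
```

```text
pics
{'clock': np.float64(0.0), 'qpos': array([ 1.264,  0.522, -0.036,  1.6  ,  0.021,  1.021, -0.113]), 'qd': array([ 0.002, -0.001,  0.   , -0.   ,  0.   , -0.   ,  0.003]), 'joint_efforts': array([-1.0000e-03, -9.2709e+01,  1.9800e+00, -3.6993e+01,  1.8000e-02,
        8.0000e-03, -0.0000e+00]), 'position': array([ 0.147, -0.607,  0.231]), 'tool_rot': array([-3.14 ,  0.   ,  0.237]), 'force': array([ 0.065,  0.4  , -0.376]), 'moment': array([-0.03 , -0.028,  0.004]), 'finger_force': np.float64(0.0), 'grip_width': np.float64(0.086)}
scene [[496.0, 0.0, 253.1], [0.0, 496.0, 192.3], [0.0, 0.0, 1.0]] [[-0.572, 0.586, -0.574, 1.414], [0.82, 0.41, -0.398, 0.577], [0.002, -0.699, -0.715, 1.173], [0.0, 0.0, 0.0, 1.0]]
clip [([214.0, 169.0], 0.5)]
clip_tab [([162.0, 150.0], 0.73), ([215.0, 164.0], 0.47), ([245.0, 285.0], 0.21)]
clip_mouth [([212.0, 172.0], 0.57)]
rack [([203.0, 180.0], 0.74)]
carriage [([310.0, 233.0], 0.82)]
stub_root []
small_clip [([186.0, 192.0], 0.38)]
large_clip [([201.0, 175.0], 0.56)]
jar [([394.0, 288.0], 0.66)]
glue [([161.0, 146.0], 0.88)]
plane [([415.0, 222.0], 0.71)]
top [[471.4, 0.0, 256.6], [0.0, 471.4, 198.8], [0.0, 0.0, 1.0]] [[0.012, -0.992, 0.127, 0.322], [-1.0, -0.011, 0.009, -0.039], [-0.007, -0.127, -0.992, 1.71], [0.0, 0.0, 0.0, 1.0]]
clip [([315.0, 213.0], 0.53)]
clip_tab [([314.0, 212.0], 0.49), ([380.0, 220.0], 0.23)]
clip_mouth [([316.0, 215.0], 0.59)]
rack [([316.0, 198.0], 0.85)]
carriage [([201.0, 207.0], 0.58)]
stub_root [([228.0, 203.0], 0.88)]
small_clip []
large_clip [([317.0, 196.0], 0.44)]
jar [([130.0, 196.0], 0.77)]
glue []
plane [([133.0, 271.0], 0.85)]
```

Run:
```python
import cv2
a=cv2.imread("pics/a.png")[110:310,130:430]
cv2.imwrite("pics/a2.png",cv2.resize(a,None,fx=2.6,fy=2.6,interpolation=2))
b=cv2.imread("pics/b.png")[130:310,110:400]
cv2.imwrite("pics/b2.png",cv2.resize(b,None,fx=2.7,fy=2.7,interpolation=2))
```

```text
(no output)
```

View pics/a2.png

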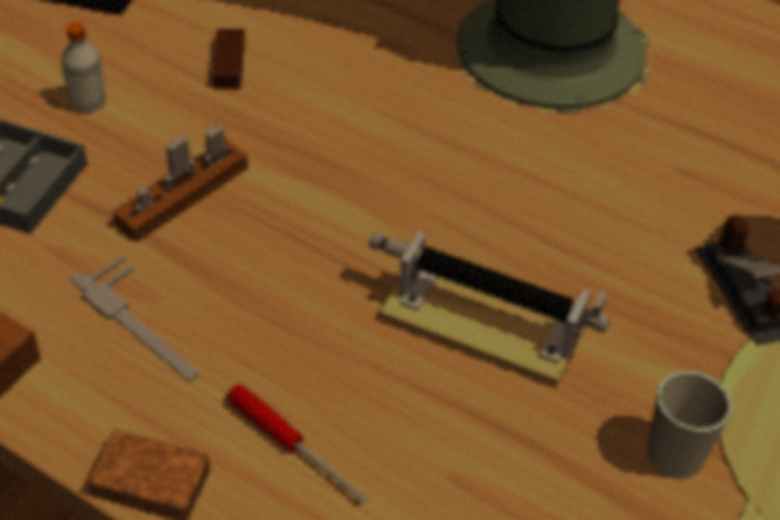

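View pics/b2.png

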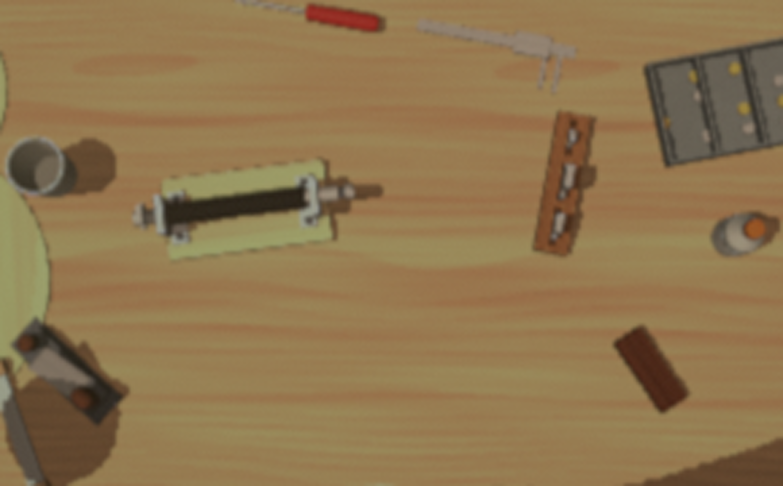

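Scene view: in the rack, small clip at crop (143,195), large in the middle (178,158), and the middle-sized one at (215,142). In the top view that last one is at full pixel about (316,213), matching the network. The bare axle end is at top crop (340,190) and points to world −y.

```bash
cat > h.py <<'E'
from workcell import bot
import cv2, numpy as np
from scipy.spatial.transform import Rotation as R
def ray(p,uv):
    K,T=p["K"],p["pose"]; d=T[:3,:3]@np.linalg.inv(K)@np.array([uv[0],uv[1],1.]); return T[:3,3],d/np.linalg.norm(d)
def at(p,uv,z):
    o,d=ray(p,uv); return o+d*(z-o[2])/d[2]
def proj(p,X):
    T=np.linalg.inv(p["pose"]); c=T[:3,:3]@np.asarray(X)+T[:3,3]; q=p["K"]@c; return q[:2]/q[2]
def tri(obs):
    A=np.zeros((3,3));b=np.zeros(3)
    for p,uv in obs:
        o,d=ray(p,uv);M=np.eye(3)-np.outer(d,d);A+=M;b+=M@o
    return np.linalg.solve(A,b)
def best(p,l,f=None):
    r=(f or bot.spot_point)(p,l); return (r[0]["position"],r[0]["conf"]) if r else None
def totool(dw):
    o=bot.observe(); return R.from_euler("xyz",o["tool_rot"]).as_matrix().T@np.asarray(dw)
E
python3 - <<'E'
from h import *
p=bot.grab_frame("top"); w=bot.grab_frame("wrist"); cv2.imwrite("pics/w0.png",w["pixels"][:,:,::-1])
print("clip",at(p,(316,213.3),.06)); print("stub",at(p,best(p,"stub_root")[0],.07)); print("rack",at(p,best(p,"rack")[0],0.),"car",at(p,best(p,"carriage")[0],0))
for l in ["rack","carriage"]:
    m=bot.regions_of(p,l)[0]["region"].astype(np.uint8); r=cv2.minAreaRect(cv2.findNonZero(m)); print(l,r)
    b=cv2.boxPoints(r); print(np.round([at(p,q,.026 if l=="rack" else .018)[:2] for q in b],3).tolist())
for n in ["jar","glue","plane","caliper","offcut","screwdriver"]:
    q=best(p,n,bot.look_for); print(n,q and np.round(at(p,q[0],.0),3))
T=w["pose"];o=bot.observe();print(np.round(R.from_euler("xyz",o["tool_rot"]).as_matrix().T@(T[:3,3]-o["position"]),3),np.round(T,2).tolist(),w["K"][0,0])
E
```

```text
clip [ 0.48334704 -0.2333327   0.06      ]
stub [0.51664515 0.07586461 0.07      ]
rack [ 0.54547008 -0.25013981  0.        ] car [0.50444311 0.17498251 0.        ]
rack ((317.96002197265625, 197.2200164794922), (12.521982192993164, 52.50288391113281), 10.30484676361084)
[[0.455, -0.205], [0.643, -0.24], [0.636, -0.284], [0.448, -0.249]]
carriage ((199.2230987548828, 206.96328735351562), (31.727617263793945, 82.83053588867188), 83.51692199707031)
[[0.545, 0.34], [0.582, 0.042], [0.467, 0.027], [0.43, 0.323]]
jar [0.563 0.462 0.   ]
glue [ 0.477 -0.486  0.   ]
plane [0.277 0.419 0.   ]
caliper [ 0.738 -0.171  0.   ]
offcut [ 0.293 -0.35   0.   ]
screwdriver [0.79 0.06 0.  ]
[ 0.079 -0.    -0.143] [[0.23, -0.93, -0.3, 0.22], [-0.97, -0.22, -0.07, -0.59], [0.0, 0.3, -0.95, 0.37], [0.0, 0.0, 0.0, 1.0]] 275.4848955953156
```

View pics/w0.png

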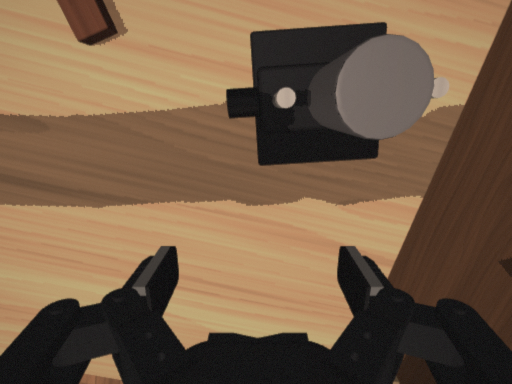

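Emit:
carry_out(
  rows=[
    [[0.02, -0.022, 0, 2], [0.05, -0.056, 0, 4], [0.08, -0.09, 0, 8], [0.11, -0.123, 0, 10], [0.14, -0.157, 0, 12], [0.17, -0.19, 0, 14], [0.2, -0.224, 0, 16], [0.23, -0.258, 0, 18], [0.26, -0.291, 0, 20], [0.28, -0.314, 0, 22], [0.295, -0.33, 0, 24], [0.3, -0.336, 0, 24]],
  ],
)

```text
clock: 2.85
position: [0.362, -0.2058, 0.2317]
tool_rot: [-3.141, -0.001, -0.179]
force: [-0.1, 0.2, 1.1]
grip_width: 0.0855
finger_force: 0.0
```

Emit:
carry_out(
  rows=[
    [[0, 0, 0, 0], [0, 0, 0, 0], [0, 0, 0, 0]],
  ],
)

```text
clock: 3.1
position: [0.3589, -0.2115, 0.2313]
tool_rot: [3.141, 0.0, -0.183]
force: [0.2, 0.4, -0.3]
grip_width: 0.0853
finger_force: 0.0
```

Run:
```python
from h import *
o=bot.observe();print(o["clock"],o["position"],o["tool_rot"],o["qpos"].round(2))
p=bot.grab_frame("wrist"); cv2.imwrite("pics/w1.png",p["pixels"][:,:,::-1])
for l in ["clip","clip_tab","clip_mouth","small_clip","large_clip","rack"]:
    print(l,[(np.round(d["position"],1).tolist(),round(d["conf"],2)) for d in bot.spot_point(p,l)[:2]])
```

```text
3.1 [ 0.35893127 -0.21151097  0.23130924] [ 3.14132828e+00  1.09896972e-04 -1.83181948e-01] [ 0.53  0.19 -0.16  2.11  0.04  0.84 -1.41]
clip [([258.2, 58.7], 0.54)]
clip_tab [([253.2, 52.0], 0.85)]
clip_mouth [([254.1, 65.2], 0.75)]
small_clip []
large_clip []
rack [([255.5, 5.0], 0.83)]
```

View pics/w1.png

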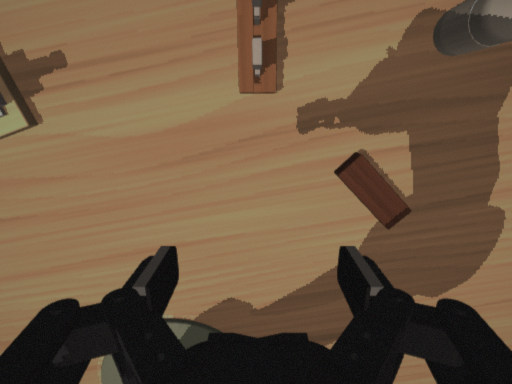

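The middle-sized clip is at (257,55), with the rack edges vertical in the image, so the yaw is about right. I'll move closer and measure it.

Emit:
carry_out(
  rows=[
    [[0.02, 0, 0, 0], [0.05, 0, 0, 0], [0.08, 0, 0, 0], [0.1, 0, 0, 0], [0.1, 0, 0, 0], [0.1, 0, 0, 0]],
  ],
)

```text
clock: 3.95
position: [0.458, -0.2286, 0.2307]
tool_rot: [-3.141, 0.001, -0.182]
force: [0.0, 0.2, -0.1]
grip_width: 0.0852
finger_force: 0.0
```

Run:
```python
from h import *
o=bot.observe();print(o["clock"],o["position"],o["tool_rot"])
p=bot.grab_frame("wrist"); cv2.imwrite("pics/w2.png",cv2.resize(p["pixels"][20:240,150:370,::-1],None,fx=2.7,fy=2.7))
c0=np.array([.4834,-.2333])
for l,z in [("clip",.0255),("clip_tab",.058),("clip_mouth",.008),("small_clip",.02),("large_clip",.03),("rack",0)]:
    r=bot.spot_point(p,l)[:1]
    for d in r: print(l,np.round(d["position"],1),round(d["conf"],2),at(p,d["position"],z).round(4))
for l in ["clip","rack"]:
  for d in bot.regions_of(p,l)[:1]:
    m=d["region"].astype(np.uint8); r=cv2.minAreaRect(cv2.findNonZero(m)); b=cv2.boxPoints(r); print(l,d["conf"],r, np.round([at(p,q,.026 if l=="rack" else .076)[:2] for q in b],4).tolist())
```

```text
3.95 [ 0.4580305  -0.22864697  0.23074174] [-3.14120825e+00  8.30892181e-04 -1.81844303e-01]
clip [258.4 148.9] 0.78 [ 0.486  -0.2348  0.0255]
clip_tab [251.8 151.3] 0.64 [ 0.4893 -0.2276  0.058 ]
clip_mouth [254.8 148. ] 0.71 [ 0.4856 -0.23    0.008 ]
small_clip [255.2  36.7] 0.6 [ 0.6109 -0.2541  0.02  ]
large_clip [258.5  95.4] 0.96 [ 0.5481 -0.2463  0.03  ]
rack [260.3  97.8] 0.75 [ 0.5459 -0.2484  0.    ]
clip 0.61 ((258.0, 149.0), (30.0, 8.0), 90.0) [[0.5095, -0.2342], [0.508, -0.2425], [0.4763, -0.2368], [0.4779, -0.2282]]
rack 0.57 ((257.4999694824219, 88.99998474121094), (169.99996948242188, 38.99999237060547), 90.0) [[0.6439, -0.2413], [0.6362, -0.2828], [0.45, -0.2526], [0.4591, -0.2031]]
```

View pics/w2.png

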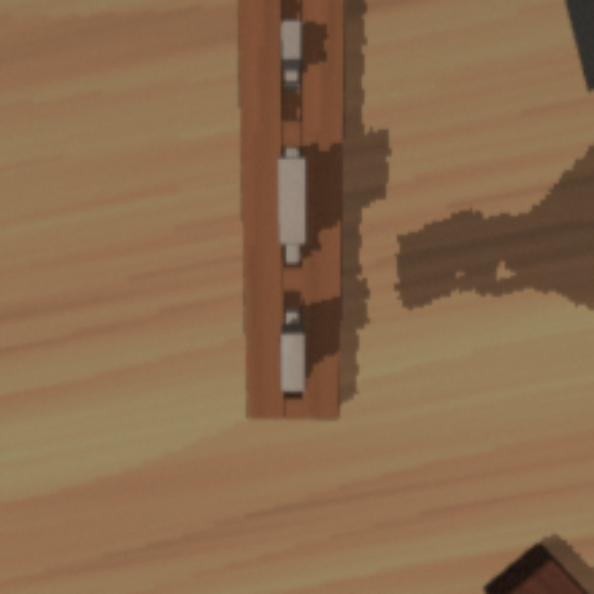

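Run:
```python
from h import *
p=bot.grab_frame("wrist")
for uv in [(258.3,143.5),(258.3,165.5),(258.3,154.4)]: print(at(p,uv,.076))
for uv in [(241.3,174.5),(275.8,174.5)]: print(at(p,uv,.026))
c=at(p,(258.3,154.6),.076)
o=bot.observe(); print(totool(c-o["position"]))
```

```text
[ 0.49850326 -0.23702161  0.076     ]
[ 0.47497938 -0.23268678  0.076     ]
[ 0.4869913  -0.23490026  0.076     ]
[ 0.45730842 -0.20726389  0.026     ]
[ 0.44915538 -0.2511989   0.026     ]
[0.02976101 0.0007597  0.15544095]
```

Emit:
carry_out(
  rows=[
    [[0.01, 0, 0.02, 0], [0.02, 0.001, 0.05, 0], [0.03, 0.001, 0.08, 0], [0.03, 0.001, 0.115, 0], [0.03, 0.001, 0.145, 0], [0.03, 0.001, 0.17, 0], [0.03, 0.001, 0.183, 0], [0.03, 0.001, 0.186, 0], [0.03, 0.001, 0.186, 0], [0.03, 0.001, 0.186, 0]],
  ],
  grip=0.05,
)

```text
clock: 5.28
position: [0.4875, -0.2353, 0.0461]
tool_rot: [3.141, -0.001, -0.182]
force: [0.7, 0.2, 0.9]
grip_width: 0.0499
finger_force: 0.0
```

Emit:
carry_out(
  rows=[
    [[0, 0, 0, 0], [0, 0, 0, 0], [0, 0, 0, 0], [0, 0, 0, 0], [0, 0, 0, 0], [0, 0, 0, 0], [0, 0, 0, 0], [0, 0, 0, 0]],
  ],
  grip=0.0,
  grip_force=60,
)

```text
clock: 5.95
position: [0.4874, -0.2352, 0.0457]
tool_rot: [3.141, -0.001, -0.182]
force: [-0.8, 0.3, 6.6]
grip_width: 0.0088
finger_force: 62.0
```

Emit:
carry_out(
  rows=[
    [[0, 0, -0.01, 0], [0, 0, -0.025, 0], [0, 0, -0.05, 0], [0, 0, -0.08, 0], [0, 0, -0.11, 0], [0, 0, -0.14, 0], [0, 0, -0.155, 0], [0, 0, -0.16, 0], [0, 0, -0.16, 0]],
  ],
)

```text
clock: 6.7
position: [0.4874, -0.2353, 0.2068]
tool_rot: [3.141, -0.002, -0.182]
force: [-0.6, -0.4, -0.9]
grip_width: 0.0088
finger_force: 61.2
```

Run:
```python
from h import *
o=bot.observe();print(o["clock"],o["position"],o["tool_rot"],o["grip_width"],o["force"])
p=bot.grab_frame("wrist")
for l in ["clip","clip_tab","clip_mouth"]:
    print(l,[(d["position"],round(d["conf"],2)) for d in bot.spot_point(p,l)[:2]])
Rm=R.from_euler("xyz",o["tool_rot"]).as_matrix()
print("expected eye px",proj(p,o["position"]+Rm@[0,0,.0200]),"mouth",proj(p,o["position"]+Rm@[0,0,.0375]))
```

```text
6.7 [ 0.48744082 -0.2353089   0.20680842] [ 3.14106707e+00 -2.22394741e-03 -1.82226719e-01] 0.008794410724473957 [-0.55932461 -0.4373023  -0.93040199]
clip [([259.1, 234.2], 0.67)]
clip_tab [([253.8, 260.5], 0.68)]
clip_mouth [([254.5, 225.7], 0.7)]
expected eye px [258.08145526 234.45111871] mouth [257.9957413  223.61282291]
```

Emit:
carry_out(
  rows=[
    [[-0.005, -0.012, 0, -2], [-0.014, -0.036, 0, -4], [-0.026, -0.07, 0, -6], [-0.04, -0.104, 0, -8], [-0.053, -0.138, 0, -10], [-0.065, -0.172, 0, -12], [-0.078, -0.205, 0, -14], [-0.087, -0.228, 0, -16], [-0.092, -0.239, 0, -17], [-0.092, -0.242, 0, -17.4], [-0.092, -0.242, 0, -17.4]],
  ],
)

```text
clock: 7.82
position: [0.4403, 0.0198, 0.205]
tool_rot: [-3.142, 0.001, 0.123]
force: [-0.1, 0.1, -0.3]
grip_width: 0.0089
finger_force: 61.0
```

Run:
```python
from h import *
o=bot.observe();print(o["clock"],o["position"],o["tool_rot"])
p=bot.grab_frame("wrist"); cv2.imwrite("pics/w3.png",p["pixels"][:,:,::-1])
for l,z in [("stub_root",.07),("carriage",0)]:
    for d in bot.spot_point(p,l)[:1]: print(l,d["position"],round(d["conf"],2),at(p,d["position"],z).round(4))
```

```text
7.8167 [0.44032102 0.01983871 0.2049839 ] [-3.14157591e+00  5.91726005e-04  1.23112087e-01]
stub_root [208.8, 97.1] 0.72 [0.5218 0.0764 0.07  ]
carriage [142.9, 102.7] 0.61 [0.5067 0.1659 0.    ]
```

View pics/w3.png

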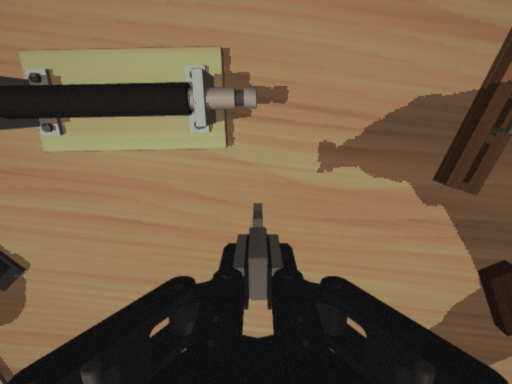

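The wrist view shows the stub from about (207,97) to (256,97), with the groove visible near (238,97). I'll enlarge it to measure.

Run:
```python
import cv2
a=cv2.imread("pics/w3.png")[55:145,170:290]
cv2.imwrite("pics/w3z.png",cv2.resize(a,None,fx=6,fy=6,interpolation=cv2.INTER_NEAREST))
```

```text
(no output)
```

View pics/w3z.png

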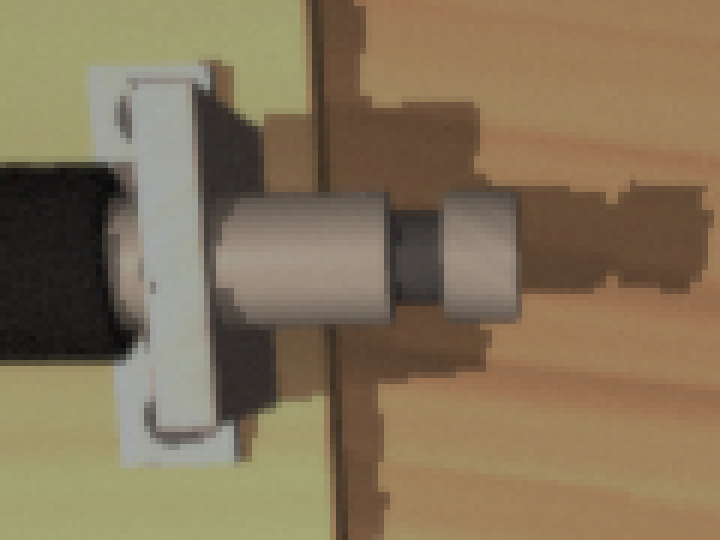

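Run:
```python
from h import *
p=bot.grab_frame("wrist"); g=p["pixels"].max(2).astype(int)
C=[];
for c in range(25,180,3):
    r=np.where(g[75:130,c]<70)[0]+75
    C.append((c,(r.min()+r.max())/2,r.max()-r.min()))
C=np.array(C); print(C[::8])
k=np.median(C[:,2]);C=C[abs(C[:,2]-k)<6]
f=np.polyfit(C[:,0],C[:,1],1); print(f,np.polyval(f,[235,243.5,256]))
L=np.array([at(p,(c,np.polyval(f,c)),.07) for c in (30,175)]); d=L[1]-L[0]; d/=np.linalg.norm(d)
print("roller axis dir",d,np.degrees(np.arctan2(d[0],-d[1])))
S=np.array([at(p,uv,.07) for uv in [(214,98.2),(226,98.2),(250,98.2)]]); print("stub pts",S)
d2=S[2]-S[0]; print("stub dir deg",np.degrees(np.arctan2(d2[0],-d2[1])))
ch=np.array([at(p,(170+x/6,55+y/6),.084) for x,y in [(195,80),(217,430),(133,80),(155,430)]]);e=ch[1]-ch[0];print("cheek top",ch,np.degrees(np.arctan2(e[1],e[0])))
G=np.array([at(p,uv,.08) for uv in [(235,98),(243.5,98),(256.7,98)]]); print("groove",G,np.linalg.norm(np.diff(G,axis=0),axis=1))
# offset of root->groove
print("groove out", (0.5*(G[0]+G[1])-ch[0])[:2]@d[:2])
t=bot.grab_frame("top")
for X in [G[0],S[0]]: print(proj(t,X))
```

```text
[[ 25.  104.   46. ]
 [ 49.  105.   48. ]
 [ 73.  101.   32. ]
 [ 97.  100.5  31. ]
 [121.  100.   32. ]
 [145.   99.5  31. ]
 [169.   99.   32. ]]
[-2.66841630e-02  1.03278439e+02] [97.00766056 96.78084517 96.44729313]
roller axis dir [ 1.43402557e-01 -9.89664441e-01 -4.00446827e-16] 8.244785748270697
stub pts [[0.52186215 0.06966937 0.07      ]
 [0.52321356 0.05834416 0.07      ]
 [0.5259169  0.03568937 0.07      ]]
stub dir deg 6.804780225752202
cheek top [[0.54514432 0.07930683 0.084     ]
 [0.49588771 0.07304233 0.084     ]
 [0.54407165 0.08828492 0.084     ]
 [0.49475048 0.08258475 0.084     ]] -172.751981422661
groove [[0.52420127 0.04908141 0.08      ]
 [0.52512404 0.04134835 0.08      ]
 [0.52655722 0.02933797 0.08      ]] [0.00778792 0.01209559]
groove out 0.03080246354242064
[235.5269262  200.19014232]
[229.79444677 201.14181293]
```

Emit:
carry_out(
  rows=[
    [[0.01, -0.002, 0, 0], [0.035, -0.004, 0, -0.2], [0.065, -0.007, 0.01, -0.5], [0.082, -0.009, 0.03, -0.5], [0.087, -0.01, 0.055, -0.5], [0.087, -0.01, 0.075, -0.5], [0.087, -0.01, 0.085, -0.5], [0.087, -0.01, 0.087, -0.5], [0.087, -0.01, 0.087, -0.5], [0.087, -0.01, 0.087, -0.5]],
  ],
)

```text
clock: 8.9
position: [0.5262, 0.04, 0.1193]
tool_rot: [3.142, -0.001, 0.13]
force: [-0.1, 0.8, 0.0]
grip_width: 0.0089
finger_force: 61.0
```

Run:
```python
from h import *
o=bot.observe();print(o["clock"],o["position"],o["tool_rot"],o["force"])
p=bot.grab_frame("wrist"); cv2.imwrite("pics/w4.png",cv2.resize(p["pixels"][150:350,130:370,::-1],None,fx=3,fy=3))
s=bot.grab_frame("scene"); cv2.imwrite("pics/s4.png",cv2.resize(s["pixels"][170:230,250:330,::-1],None,fx=7,fy=7))
a=cv2.resize(p["pixels"][150:350,130:370,::-1],(720,600)); cv2.imwrite("pics/c4.png",np.hstack([a[:,100:500],cv2.resize(s["pixels"][180:230,260:293,::-1],(400,600))]))
```

```text
8.9 [0.52617256 0.03997429 0.11929798] [ 3.14152074e+00 -1.24133534e-03  1.29949160e-01] [-0.07143139  0.80184806  0.01468582]
```

View pics/c4.png

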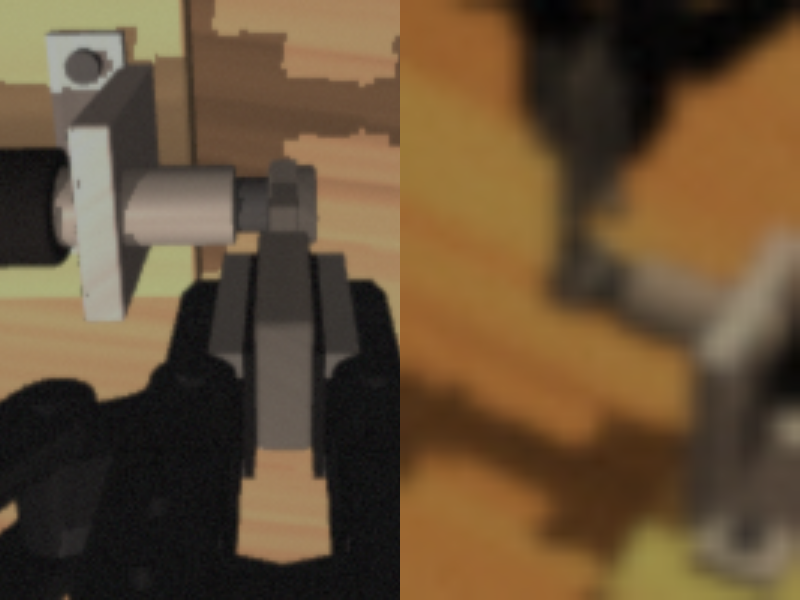

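The wrist view (left) shows the clip over the outer land, with the groove just inboard at crop (255,205). Next I'll lower it by feel.

Emit:
carry_out(
  rows=[
    [[0, 0, 0.004, 0], [0, 0, 0.008, 0], [0, 0, 0.01, 0], [0, 0, 0.01, 0], [0, 0, 0.01, 0]],
  ],
)

```text
clock: 9.42
position: [0.5257, 0.0401, 0.1083]
tool_rot: [-3.142, -0.0, 0.13]
force: [0.2, -0.2, 0.6]
grip_width: 0.0092
finger_force: 61.3
```

Emit:
carry_out(
  rows=[
    [[0, 0, 0.001, 0], [0, 0, 0.002, 0], [0, 0, 0.002, 0], [0, 0, 0.002, 0]],
  ],
)

```text
clock: 9.75
position: [0.5258, 0.0401, 0.1067]
tool_rot: [3.142, -0.001, 0.13]
force: [-0.4, 0.2, 6.4]
grip_width: 0.0092
finger_force: 62.3
```

Emit:
carry_out(
  rows=[
    [[0, -0.001, 0, 0], [0, -0.002, 0, 0], [0, -0.002, 0, 0]],
  ],
)

```text
clock: 10.0
position: [0.5256, 0.0421, 0.1067]
tool_rot: [3.141, -0.001, 0.13]
force: [-0.1, 0.0, 5.8]
grip_width: 0.0089
finger_force: 62.0
```

Emit:
carry_out(
  rows=[
    [[0, -0.001, 0, 0], [0, -0.001, 0, 0], [0, -0.001, 0, 0]],
  ],
)

```text
clock: 10.25
position: [0.5255, 0.0427, 0.1067]
tool_rot: [3.141, -0.001, 0.13]
force: [0.1, -2.3, 6.9]
grip_width: 0.0095
finger_force: 62.1
```

Emit:
carry_out(
  rows=[
    [[0, -0.001, 0, 0], [0, -0.001, 0, 0], [0, -0.001, 0, 0]],
  ],
)

```text
clock: 10.5
position: [0.5253, 0.044, 0.1066]
tool_rot: [3.141, -0.001, 0.13]
force: [-0.4, -0.3, 6.3]
grip_width: 0.0091
finger_force: 62.1
```

Emit:
carry_out(
  rows=[
    [[0, -0.001, 0, 0], [0, -0.001, 0, 0], [0, -0.001, 0, 0]],
  ],
)

```text
clock: 10.75
position: [0.5252, 0.0447, 0.1067]
tool_rot: [3.141, -0.001, 0.13]
force: [-0.0, -1.7, 5.6]
grip_width: 0.0088
finger_force: 62.0
```

Emit:
carry_out(
  rows=[
    [[0, -0.001, 0, 0], [0, -0.001, 0, 0], [0, -0.001, 0, 0]],
  ],
)

```text
clock: 11.0
position: [0.5246, 0.0463, 0.1063]
tool_rot: [-3.141, 0.0, 0.131]
force: [-0.7, 1.8, 1.6]
grip_width: 0.009
finger_force: 61.1
```

Emit:
carry_out(
  rows=[
    [[0, -0.001, 0, 0], [0, -0.001, 0, 0], [0, -0.001, 0, 0]],
  ],
)

```text
clock: 11.25
position: [0.5245, 0.0469, 0.1062]
tool_rot: [3.141, 0.0, 0.13]
force: [0.1, -0.5, -0.7]
grip_width: 0.0088
finger_force: 61.1
```

Emit:
carry_out(
  rows=[
    [[0, 0, 0.001, 0], [0, 0, 0.002, 0], [0, 0, 0.003, 0], [0, 0, 0.003, 0]],
  ],
)

```text
clock: 11.58
position: [0.5248, 0.047, 0.1032]
tool_rot: [-3.142, -0.0, 0.13]
force: [1.5, 0.5, -0.1]
grip_width: 0.0091
finger_force: 61.2
```

Emit:
carry_out(
  rows=[
    [[0, 0, 0.0005, 0], [0, 0, 0.001, 0], [0, 0, 0.001, 0]],
  ],
)

```text
clock: 11.83
position: [0.525, 0.0471, 0.1026]
tool_rot: [3.142, -0.001, 0.13]
force: [-0.1, -0.5, 6.4]
grip_width: 0.0091
finger_force: 62.3
```

Height dropped about 4 mm with no force, so the clip is in the groove. Now I'll lean on it in small steps.

Emit:
carry_out(
  rows=[
    [[0, 0, 0.0005, 0], [0, 0, 0.001, 0], [0, 0, 0.001, 0]],
  ],
)

```text
clock: 12.08
position: [0.525, 0.0471, 0.1018]
tool_rot: [3.142, -0.001, 0.13]
force: [-0.8, -0.3, 8.8]
grip_width: 0.0093
finger_force: 62.8
```

Emit:
carry_out(
  rows=[
    [[0, 0, 0.0005, 0], [0, 0, 0.001, 0], [0, 0, 0.001, 0]],
  ],
)

```text
clock: 12.33
position: [0.5251, 0.0471, 0.1008]
tool_rot: [3.142, -0.001, 0.13]
force: [-0.1, 0.5, 9.4]
grip_width: 0.0089
finger_force: 62.9
```

Emit:
carry_out(
  rows=[
    [[0, 0, 0.0005, 0], [0, 0, 0.001, 0], [0, 0, 0.0015, 0], [0, 0, 0.002, 0], [0, 0, 0.002, 0]],
  ],
)

```text
clock: 12.75
position: [0.5248, 0.0471, 0.0986]
tool_rot: [-3.142, -0.0, 0.13]
force: [-0.1, 0.4, 3.2]
grip_width: 0.0092
finger_force: 61.7
```

Emit:
carry_out(
  rows=[
    [[0, 0, 0.0005, 0], [0, 0, 0.001, 0], [0, 0, 0.0015, 0], [0, 0, 0.002, 0], [0, 0, 0.002, 0]],
  ],
)

```text
clock: 13.17
position: [0.5247, 0.0469, 0.0962]
tool_rot: [3.142, 0.0, 0.13]
force: [2.9, -7.4, -1.3]
grip_width: 0.009
finger_force: 60.9
```

Emit:
carry_out(
  rows=[
    [[0, 0.0003, 0, 0], [0, 0.0005, 0.0005, 0], [0, 0.0005, 0.001, 0], [0, 0.0005, 0.001, 0]],
  ],
)

```text
clock: 13.5
position: [0.5246, 0.047, 0.0951]
tool_rot: [-3.141, 0.0, 0.13]
force: [-0.6, 10.1, -2.1]
grip_width: 0.009
finger_force: 60.6
```

Emit:
carry_out(
  rows=[
    [[0, 0, 0.0005, 0], [0, 0, 0.001, 0], [0, 0, 0.0015, 0], [0, 0, 0.0015, 0]],
  ],
)

```text
clock: 13.83
position: [0.5246, 0.0464, 0.0936]
tool_rot: [3.142, 0.0, 0.13]
force: [2.1, 0.7, -5.2]
grip_width: 0.0091
finger_force: 60.4
```

Emit:
carry_out(
  rows=[
    [[0, 0, 0.0005, 0], [0, 0, 0.001, 0], [0, 0, 0.0015, 0], [0, 0, 0.002, 0], [0, 0, 0.002, 0]],
  ],
)

```text
clock: 14.25
position: [0.5247, 0.0464, 0.0916]
tool_rot: [3.142, 0.0, 0.13]
force: [1.8, 4.5, -7.6]
grip_width: 0.0089
finger_force: 59.9
```

Emit:
carry_out(
  rows=[
    [[0, 0, 0.0005, 0], [0, 0, 0.001, 0], [0, 0, 0.001, 0]],
  ],
)

```text
clock: 14.5
position: [0.5248, 0.0465, 0.0908]
tool_rot: [-3.142, -0.0, 0.13]
force: [0.8, 2.0, -2.8]
grip_width: 0.0091
finger_force: 60.9
```

Emit:
carry_out(
  rows=[
    [[0, 0, 0.0003, 0], [0, 0, 0.0006, 0], [0, 0, 0.001, 0], [0, 0, 0.001, 0]],
  ],
)

```text
clock: 14.83
position: [0.5249, 0.0466, 0.0901]
tool_rot: [3.142, -0.0, 0.13]
force: [-0.9, 2.6, 6.7]
grip_width: 0.0093
finger_force: 62.2
```

Emit:
carry_out(
  rows=[
    [[0, 0, 0.0003, 0], [0, 0, 0.0005, 0], [0, 0, 0.0005, 0]],
  ],
)

```text
clock: 15.08
position: [0.5249, 0.0466, 0.0899]
tool_rot: [3.141, -0.001, 0.13]
force: [-3.5, 1.5, 13.2]
grip_width: 0.0091
finger_force: 63.0
```

It's home against a firm stop: a stiff 13 N at the expected height. Now to let go and lift clear.

Emit:
carry_out(
  rows=[
    [[0, 0, -0.0005, 0], [0, 0, -0.0005, 0], [0, 0, -0.0005, 0], [0, 0, -0.0005, 0], [0, 0, -0.0005, 0], [0, 0, -0.0005, 0]],
  ],
  grip=0.035,
)

```text
clock: 15.58
position: [0.5247, 0.0464, 0.0897]
tool_rot: [3.142, 0.0, 0.13]
force: [0.3, -0.7, 0.9]
grip_width: 0.035
finger_force: 0.0
```

Emit:
carry_out(
  rows=[
    [[0, 0, -0.005, 0], [0, 0, -0.02, 0], [0, 0, -0.05, 0], [0, 0, -0.08, 0], [-0.01, 0, -0.11, 0], [-0.04, 0, -0.13, 0], [-0.06, 0, -0.14, 0], [-0.06, 0, -0.14, 0], [-0.06, 0, -0.14, 0]],
  ],
)

```text
clock: 16.33
position: [0.4652, 0.0385, 0.2309]
tool_rot: [3.141, -0.002, 0.13]
force: [0.8, 0.2, 0.5]
grip_width: 0.0351
finger_force: 0.0
```

Run:
```python
from h import *
o=bot.observe();print(o["clock"],o["position"],o["force"])
p=bot.grab_frame("wrist"); s=bot.grab_frame("scene")
for l in ["clip","clip_tab"]:
    a,b=best(p,l),best(s,l); print(l,a,b, tri([(p,a[0]),(s,b[0])]).round(4) if a and b else "")
X=np.array([.5249,.0466,.07]); print("expected eye",proj(p,X),proj(s,X))
u,v=proj(p,X+[0,0,.03]).astype(int); w,z=proj(s,X+[0,0,.02]).astype(int); 
f=lambda q,u,v,h,w:cv2.resize(q["pixels"][max(v-h,0):v+h,max(u-w,0):u+w,::-1],(400,500),interpolation=2)
cv2.imwrite("pics/e.png",np.hstack([f(p,u,v,50,40),f(s,w,z,25,20)]))
```

```text
16.3333 [0.46515629 0.03846024 0.23093049] [0.77998653 0.15725929 0.45004313]
clip ([259.3, 124.5], 0.83) ([277.4, 202.0], 0.61) [0.5252 0.0466 0.0739]
clip_tab ([253.6, 127.2], 0.61) ([277.8, 196.4], 0.61) [0.5248 0.0499 0.1   ]
expected eye [257.03855478 125.64138102] [276.54561443 202.78957013]
```

View pics/e.png

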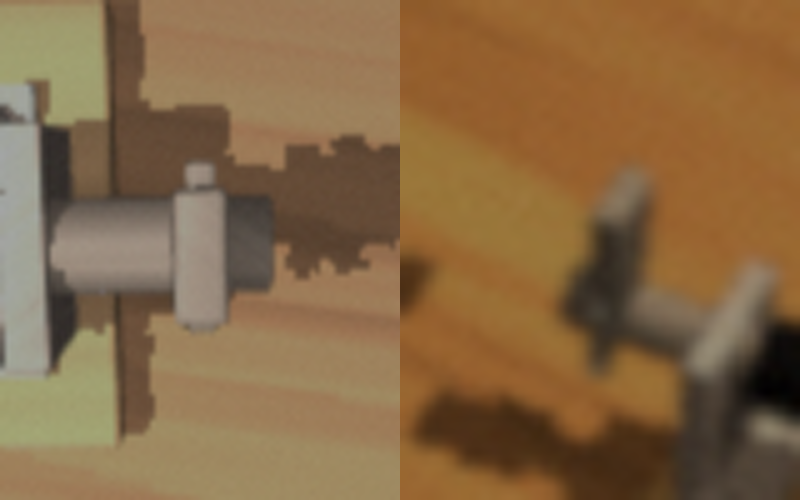

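The clip stands upright and square in the groove (left crop (200,255)), released, and its eye measures where I expected. I'm handing in.

```bash
python3 -c "
from workcell import bot
print(bot.job_done())"
```

```text
the job is handed in; nothing more can be done
None
```

The middle-sized clip is home in the axle groove and released after about 16 s; measured push peaked at about 13 N, the arm is clear, and the job is handed in (no verdict returned).

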